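Re-gear the tape feeder

ROBOT

A 6-joint arm with a two-finger parallel gripper is mounted at the origin on the work surface; the furniture and walls round the work are solid. World frame = base frame: x ahead of the robot, y to its left, z up, the work surface at z = 0. Lengths are in m, angles in rad, forces in N, time in s.
With the tool pointing down it reaches from about 0.35 to 0.975 m from the base axis. Payload 4.9 kg.
Tool frame: the origin (TCP) lies at the very end of the fingers, on their centre line; the grasp point (between the pads) lies 19 mm behind it (pinch_z is the distance from the TCP to the grasp point, in m); z points along the fingers, y is the line along which they close (so a half turn about z gives the same grasp; the last joint's range is limited). The gripper opens to 85 mm and grips with 20 to 120 N. Pads are 22 mm wide; open, the fingers measure 114 mm over their backs; the gripper's body (76 mm by 85 mm) begins 54 mm behind the grasp point. The pads swing forward as they close: fully open they stand 13 mm farther back than shut.
Start: joints at [-1.336, 0.053, 1.613, -0, 1.476, -0.119], TCP at [0.217, -0.586, 0.231] pointing down, gripper open.
Joint ranges: [-3.01, 3.01], [-1.01, 2.22], [0.06, 2.58], [-1.02, 4.17], [0.09, 2.62], [-3.14, 3.14]. Speed limits (rad/s): [2.57, 2.57, 3.14, 3.14, 3.14, 3.14].

INTERFACE

Orientations are given as a unit quaternion [w, x, y, z].
In Python, from plant import * gives the robot as it stands. The module is installed in compiled form; this text tells all that it offers.
- The arm moves only by the tool play_rows, never from a script. Its arguments are lists of equal length, an entry for each row: "linear": the shift along the world's x, y, z in m, a list of three; "turn": the turn about the world's z in degrees. A call has 1 to 8 rows; each row shifts and turns the commanded pose from where the row before left it; what a row does not reach is not made up. A row lasts 1/8 s, in which the tool goes at most 62.5 mm and 10.7 degrees, less where a joint would pass 70% of its speed; a pose out of reach is approached as far as the arm can. A call is refused whole if a number of a shift passes 0.0625 or a number of a turn 10.7, either way. A call with a gripper value outside its range is refused whole. "hand" is the finger opening in m, from 0 to 0.0854, set as the call begins (left out, the last holds). The fingers move at their own pace and stop on an object; the grip force is fixed at half the most. Time passes only in rows, so rows that do not move let the fingers close. It gives the time, the measured TCP pose, the force, the opening and the grip force at its end, in the units of the state.
- state(): the state, without advancing time (a new reading comes with each control period).
- grab_frame(name): name is "side" or "top"; returns the picture (400x640x3 uint8, red, green, blue); there is no depth.
- camera_info(name): a dict with "camera_matrix" (3x3 intrinsics, pixels), "origin" and "attitude" of the camera in the world. Camera axes: x right, y down, z forward; pixel columns grow to the right and rows downward; lengths in m; the calibration is good to about 2 mm. A picture is of the moment at which its call begins. camera_info takes no time and is no camera call.
- job_done(): hands the job in; it is judged then, once.
Trained networks look in the newest picture that a camera, given by its name, has taken for a name from the list of things; names that differ only in an ending like _2 or _b are one class to them, and where a whole thing is asked for, a point or a joint stands for the part that bears it (a point fixed in the world has none). Each returns a list of dicts, best first, with "p" (0 to 1); they miss things now and then, are a little off and sometimes report something else, mostly with a low value. They report only what shows in the picture. A call takes as long as a camera call.
- trace(camera, thing): "region" (400x640 bool, what is visible of it) and "location" ([column, row] in pixels, amid what is visible of it).
The state is a dict: "time": time; "joint_pos": joint angles; "joint_vel": joint speeds; "joint_efforts": joint torques, N m; "tool_pos": TCP position; "tool_rot": TCP orientation; "contact_force": force on the tool from outside, world axes, zero at the start; "ft_torque": the same for the moment, N m; "gripper_width": opening from 0.0 (shut) to 1.0 (fully open); "grasp_force": force on a finger pad.
Only numpy, scipy, OpenCV 4.12 (cv2) and the standard library are available. Lean on these libraries where they do the work, as an engineer would, in place of code of your own. Each camera call takes 0.05 s, during which the arm holds its last target. There are 200 camera calls.

TASK

Re-gear the tape feeder: turn its locking knob anticlockwise till it clicks to its far stop, and lift the plain collar off the splined hub and lay it flat on the bare table. Then slide every cog that is there fully down onto the hub, boss up, largest lowest and smallest on top, each turned so that its deep slot takes the tall master spline; fetch the keyed end cap out of the canister and seat it fully down on the hub's tip the same way; last, turn the knob back clockwise till it clicks. Leave the canister standing, and the other things on the desk where they are.

Things in the scene. Friction and masses are not known exactly. Their poses are not given: they have to be found in the camera images.
- cog_large: largest steel cog, may be absent: toothed disc 80 mm wide (24 teeth), 4 thick; on it an octagonal boss 8 tall, 46 across flats (a flat every 45 deg from +x; grip two opposite ones). Through bore 21 wide with 4 slots 9 wide: deep master slot (to 18.5 mm from the centre) at +x, shallow ones (13.5) at +y, -x, -y. Starts boss up, +x within 0.8 rad of world x. Origin: centre of underside, z up.
- cog_medium: middle-sized steel cog, may be absent: toothed disc 68 mm wide (20 teeth), 4 thick; on it an octagonal boss 8 tall, 46 across flats (a flat every 45 deg from +x; grip two opposite ones). Through bore 21 wide with 4 slots 9 wide: deep master slot (to 18.5 mm from the centre) at +x, shallow ones (13.5) at +y, -x, -y. Starts boss up, +x within 0.8 rad of world x. Origin: centre of underside, z up.
- cog_small: smallest steel cog, may be absent: toothed disc 57 mm wide (16 teeth), 4 thick; on it an octagonal boss 8 tall, 46 across flats (a flat every 45 deg from +x; grip two opposite ones). Through bore 21 wide with 4 slots 9 wide: deep master slot (to 18.5 mm from the centre) at +x, shallow ones (13.5) at +y, -x, -y. Starts boss up, +x within 0.8 rad of world x. Origin: centre of underside, z up.
- hub_seat (a point): point on the fixed dark steel hub's axis, on its foot flange (54 mm wide, 18 above the table) where the lowest cog rests. Above it: core 18 mm wide, 43 tall, top 3 tapered; four splines 6 wide, 41 tall: the tall master spline reaches 17 mm from the axis at this point's +x, the others 12 mm at +y, -x, -y. z up. Every cog fills 12 mm of the height and has 1.5 mm play all round.
- end_cap: aluminium cap in the canister, standing on its floor: disc 64 mm wide, 10 thick; on it a flat upright grip 34 tall, 24 long (x), 12 thick (y; grip across it). Blind recess 6 deep below, bore and slots as a cog's, master slot at +x. 90 g. Fully home, its ceiling lies on the hub's tip, its underside 37 mm above hub_seat, whatever the number of cogs. Origin: centre of underside, z up.
- canister: loose open round cardboard canister with steel rims, 0.5 kg, 93 mm wide outside, 83 inside, 80 tall, floor 4 thick. Origin: centre of underside, z up.
- collar: plain steel collar without teeth, starts keyed down on the hub_seat: a smooth round disc 60 mm wide, 4 thick, with the same octagonal boss, bore and slots as a cog, 12 high in all. Origin: centre of underside, z up. Lay it boss up on the table, its centre well over 100 mm from the hub.
- lock_knob (a joint): angle of the feeder's locking knob, rad: starts at 0 (locked, a stop), grows anticlockwise seen from above, far stop at 1.2 (released). A sprung strut resists up to 0.6 either way (at most about 0.12 N m), then snaps it on to the other stop and holds it there.
- lock_knob_grip (a point): point on the locking knob's upright axis, 51 mm above the table, 7 below the top of its black bar. Bar: 42 mm long along this point's x, 14 thick along y (grip across it), 32 tall, on a disc 44 wide; x and y turn with the knob. It stands 96 mm from the hub on the feeder's fixed grey base plate (96 x 190 mm, top 14 above the table), beside a strut 13 mm high.
- tape_measure: a yellow tape measure lying on the desk, 58 x 73 x 33 mm; leave it alone. Origin: under its centre.
- mug_beige: a beige mug, 87 x 118 x 97 mm; leave it alone. Origin: under its centre.
- label_roll: a roll of blank labels, 67 mm across, 40 mm tall; leave it alone. Origin: centre of its underside.

How it is judged:
On the way, in this order (a step that is already met when the one before it is completed fails the run):
1. the locking knob has clicked over to released (value of joint lock_knob above 0.95 rad), for 0.2 s.
2. the collar lies on the table (horizontal distance between collar and hub_seat above 0.1 m and height (world z) of collar below 0.006 m and angle between collar's own z axis and vertical below 0.06 rad), for 0.2 s.
3. every cog that is there is fully down on the hub, keyed, largest lowest (horizontal distance between each of cog_large, cog_medium, cog_small and hub_seat below 0.004 m and z of cog_large in the frame of hub_seat between -0.003 and 0.027 m and angle between the x axis of each of cog_large, cog_medium, cog_small and the x axis of hub_seat, either way round below 0.2 rad and angle between each of cog_large, cog_medium, cog_small's own z axis and vertical below 0.06 rad and z of cog_medium in the frame of hub_seat between -0.003 and 0.027 m and z of cog_small in the frame of hub_seat between -0.003 and 0.027 m and z of cog_large in the frame of hub_seat below 0.003 m and z of cog_medium in the frame of hub_seat below 0.015 m and z of each of cog_medium, cog_small in the frame of cog_large above 0.0095 m and z of cog_small in the frame of cog_medium between 0.0095 and 0.0145 m), for 0.3 s.
4. the end cap is seated on the hub's top (horizontal distance between end_cap and hub_seat below 0.004 m and z of end_cap in the frame of hub_seat between 0.034 and 0.0395 m and angle between the x axis of end_cap and the x axis of hub_seat, either way round below 0.2 rad and angle between end_cap's own z axis and vertical below 0.06 rad), for 0.3 s.
5. the locking knob has clicked back to locked (value of joint lock_knob below 0.25 rad), for 0.2 s.
At the end, for the whole second after the job is handed in: Cogs and cap within 4 mm of the hub axis, keyed within 0.2 rad, level; cogs on the seat or each other within 2.5 mm, larger below smaller; cap underside at most 39.5 mm above the seat; knob under 0.25 rad; collar flat on the table, over 100 mm from the hub; canister upright; all at rest (all of step 2 and all of step 3 and all of step 4 and value of joint lock_knob below 0.25 rad and linear speed of each of cog_large, cog_medium, cog_small, end_cap, canister, collar below 0.02 m/s and angle between canister's own z axis and vertical below 0.1 rad); the robot touches nothing.
It fails at once if the tape measure is shifted by more than 25 mm or tipped (distance of tape_measure from where it was at the start of the episode above 0.025 m or angle between tape_measure's own z axis and vertical above 0.3 rad).
It fails at once if the mug beige is shifted by more than 25 mm or tipped (distance of mug_beige from where it was at the start of the episode above 0.025 m or angle between mug_beige's own z axis and vertical above 0.3 rad).
It fails at once if the label roll is shifted by more than 25 mm or tipped (distance of label_roll from where it was at the start of the episode above 0.025 m or angle between label_roll's own z axis and vertical above 0.3 rad).
Of cog_large, cog_medium, cog_small only 2 to 3 are there at a start; the rules pass over those that are not, and their reading is None.
At some moment in a run one of cog_large, cog_medium, cog_small, canister may be knocked a few centimetres aside while the robot is not near it.
It also fails if it takes over 200 s, if anything falls off the work surface, if the arm or the gripper's body presses on something with over 40 N, if the wrist force passes 120 N, or if a joint passes its speed limit or range.

## Working session

There is one attempt and no reset: what is moved stays moved. The work goes in short steps, Python scripts to look and compute and a tool call to move; the robot and the scene stay as the last step left them, time stands still between calls to the robot, and variables do not carry over. Pictures are saved under pics/ and viewed, at most 14 in all, crops included, and the job is handed in when it is done.

Besides the shell and the picture viewer there is one more tool, called as name(argument=value, ...), one argument or row to a line, values as JSON. play_rows: Moves the arm, as the interface text tells. Its arguments: {"type":"object","properties":{"linear":{"type":"array","items":{"type":"array","items":{"type":"number"}}},"turn":{"type":"array","items":{"type":"number"}},"hand":{"type":"number"}},"required":["linear","turn"]}

```bash
mkdir -p pics
cat > h.py <<'E'
from plant import *
import numpy as np, cv2
from scipy.spatial.transform import Rotation as R
def cam(n):
    c=camera_info(n); K=np.array(c["camera_matrix"]); a=np.array(c["attitude"],float)
    Rm=a if a.shape==(3,3) else R.from_quat(a[[1,2,3,0]]).as_matrix()
    return K,np.array(c["origin"]),Rm
def ray(n,uv,z):
    K,o,Rm=cam(n); d=Rm@np.linalg.solve(K,[uv[0],uv[1],1.]); return o+d*(z-o[2])/d[2]
def proj(n,p):
    K,o,Rm=cam(n); q=K@(Rm.T@(np.array(p)-o)); return q[:2]/q[2]
def save(n,f,crop=None,s=1):
    im=grab_frame(n)
    if crop: im=im[crop[1]:crop[3],crop[0]:crop[2]]
    if s!=1: im=cv2.resize(im,None,fx=s,fy=s,interpolation=cv2.INTER_CUBIC)
    cv2.imwrite("pics/"+f,im[:,:,::-1]);
E
python3 - <<'E'
from h import *
for n in("top","side"):
    print(camera_info(n)); save(n,n+"0.png")
for t,z in dict(cog_large=.012,cog_medium=.012,cog_small=.012,end_cap=.048,canister=.08,collar=.03,lock_knob=.058,tape_measure=.033,mug_beige=.097,label_roll=.04).items():
    for n in("top","side"):
        for r in trace(n,t)[:2]:
            print(t,n,round(r["p"],2),np.round(r["location"]),r["region"].sum(),np.round(ray(n,r["location"],z),3))
E
```

```text
{'camera_matrix': array([[400.0110038 ,   0.        , 324.30823454],
       [  0.        , 400.0110038 , 198.37921073],
       [  0.        ,   0.        ,   1.        ]]), 'origin': array([0.4133853 , 0.02781791, 1.13353625]), 'attitude': array([ 0.00960801, -0.70619468,  0.70736984, -0.02871707])}
{'camera_matrix': array([[387.8278839 ,   0.        , 314.40111575],
       [  0.        , 387.8278839 , 210.68327101],
       [  0.        ,   0.        ,   1.        ]]), 'origin': array([0.03945283, 0.61156357, 0.66077244]), 'attitude': array([ 0.14079495, -0.29458849,  0.8470629 , -0.41937913])}
cog_large top 0.71 [349. 160.] 480 [ 0.582 -0.072  0.012]
cog_large side 0.93 [311. 207.] 342 [ 0.575 -0.065  0.012]
cog_medium top 0.55 [389. 202.] 276 [ 0.465 -0.184  0.012]
cog_medium side 0.69 [367. 202.] 270 [ 0.467 -0.184  0.012]
cog_small side 0.72 [409. 170.] 1012 [ 0.455 -0.417  0.012]
end_cap top 0.87 [417. 144.] 320 [ 0.622 -0.257  0.048]
canister top 0.94 [426. 142.] 853 [ 0.621 -0.273  0.08 ]
canister top 0.73 [346. 161.] 493 [ 0.571 -0.059  0.08 ]
canister side 0.84 [340. 162.] 999 [ 0.588 -0.22   0.08 ]
collar top 0.54 [291. 175.] 257 [0.537 0.091 0.03 ]
collar side 0.6 [279. 241.] 274 [0.536 0.109 0.03 ]
lock_knob top 0.72 [250. 177.] 216 [0.53  0.197 0.058]
lock_knob top 0.64 [197. 241.] 557 [0.359 0.337 0.058]
lock_knob side 0.53 [251. 258.] 347 [0.523 0.212 0.058]
tape_measure top 0.91 [197. 160.] 492 [0.579 0.347 0.033]
tape_measure side 0.85 [188. 298.] 638 [0.56  0.357 0.033]
mug_beige top 0.81 [449. 219.] 1103 [ 0.415 -0.327  0.097]
mug_beige top 0.3 [349. 166.] 470 [ 0.553 -0.064  0.097]
mug_beige side 0.67 [406. 171.] 975 [ 0.403 -0.272  0.097]
label_roll top 0.77 [197. 237.] 520 [0.369 0.342 0.04 ]
label_roll side 0.68 [339. 162.] 1005 [ 0.628 -0.273  0.04 ]
label_roll side 0.63 [263. 352.] 1367 [0.35  0.354 0.04 ]
```

Run:
```python
from h import *
im=grab_frame("top")[120:260,170:470]
cv2.imwrite("pics/topc.png",cv2.resize(im,(800,373),interpolation=cv2.INTER_CUBIC)[:,:,::-1])
im=grab_frame("side")[140:300,230:430]
cv2.imwrite("pics/sidec.png",cv2.resize(im,(750,600),interpolation=cv2.INTER_CUBIC)[:,:,::-1])
```

```text
(no output)
```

View pics/topc.png

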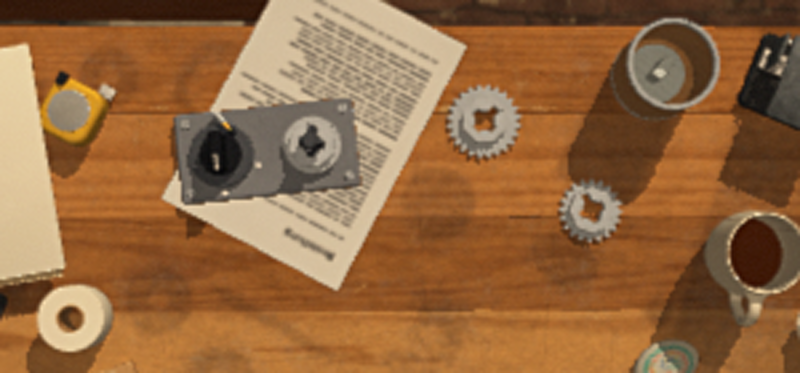

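View pics/sidec.png

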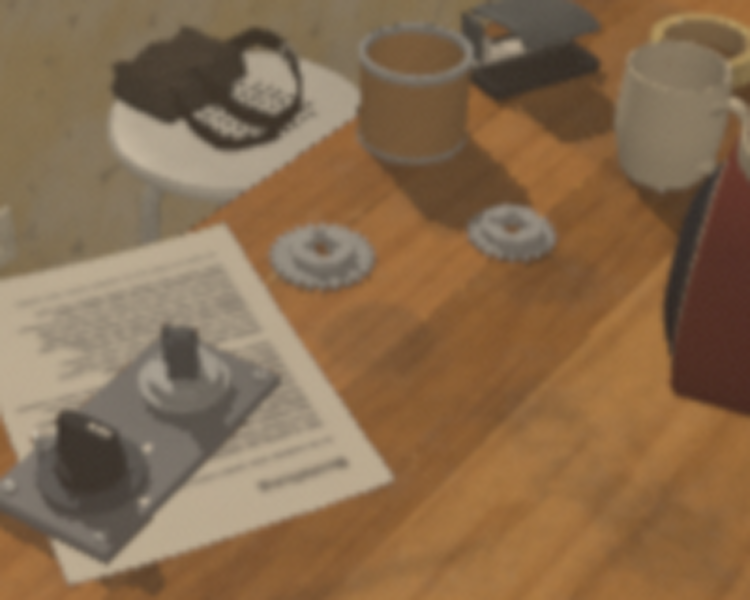

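Two cogs show, at crop pixels about (485,121) and (591,211), probably the large and the medium one. The hub with the collar is at (313,144), the knob at (218,155) and the canister with the cap at (672,68). Next I'll rectify patches around each and fit circles.

```bash
cat >> h.py <<'E'
def patch(n,im,c,z,half=.05,N=260):
    # rectified at height z: image up = +x world, image left = +y
    g=np.linspace(half,-half,N); X,Y=np.meshgrid(c[0]+g,c[1]+g,indexing="ij")
    K,o,Rm=cam(n); P=np.stack([X,Y,np.full_like(X,z)],-1)-o; q=P@Rm@K.T
    return cv2.remap(im,(q[...,0]/q[...,2]).astype(np.float32),(q[...,1]/q[...,2]).astype(np.float32),cv2.INTER_CUBIC)
def circ(n,reg,z):
    c=max(cv2.findContours(reg.astype(np.uint8),cv2.RETR_EXTERNAL,cv2.CHAIN_APPROX_NONE)[0],key=cv2.contourArea)
    p=np.array([ray(n,u,z)[:2] for u in cv2.convexHull(c)[:,0].astype(float)])
    A=np.c_[2*p,np.ones(len(p))]; s=np.linalg.lstsq(A,(p**2).sum(1),rcond=None)[0]
    return np.round([s[0],s[1],np.sqrt(s[2]+s[0]**2+s[1]**2)],4)
E
python3 - <<'E'
from h import *
ims={n:grab_frame(n) for n in("top","side")}
for t,z in dict(cog_large=.004,cog_medium=.004,collar=.022,canister=.08,end_cap=.014).items():
    for n in ims:
        for r in trace(n,t)[:1]: print(t,n,round(r["p"],2),circ(n,r["region"],z))
rows=[]
for n in ims:
    rows.append(np.hstack([patch(n,ims[n],c,z,h,200) for c,z,h in [((.58,-.07),.012,.05),((.466,-.184),.012,.05),((.537,.1),.061,.05),((.53,.197),.058,.05)]]))
m=np.vstack(rows)
for i in range(4):
    for j in range(2): cv2.drawMarker(m,(100+200*i,100+200*j),(255,0,0),cv2.MARKER_CROSS,9,1)
cv2.imwrite("pics/p1.png",m[:,:,::-1])
m=patch("top",ims["top"],(.622,-.265),.048,.06,400)
cv2.imwrite("pics/p2.png",np.hstack([m,patch("top",ims["top"],(.622,-.265),.08,.06,400)])[:,:,::-1])
E
```

```text
cog_large top 0.75 [ 0.5678 -0.0809  0.0372]
cog_large side 0.82 [ 0.5702 -0.0789  0.0399]
cog_medium top 0.67 [ 0.4741 -0.1936  0.0301]
cog_medium side 0.83 [ 0.4744 -0.1918  0.0315]
collar top 0.87 [0.5422 0.1023 0.0297]
collar side 0.49 [0.5451 0.1035 0.0293]
canister top 0.8 [ 0.6116 -0.2546  0.053 ]
canister side 0.62 [ 0.5889 -0.2149  0.0927]
end_cap top 0.64 [ 0.6219 -0.2651  0.0285]
```

View pics/p1.png

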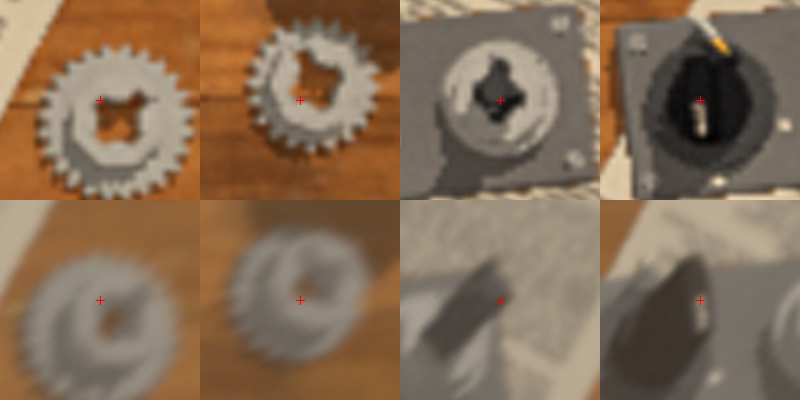

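View pics/p2.png

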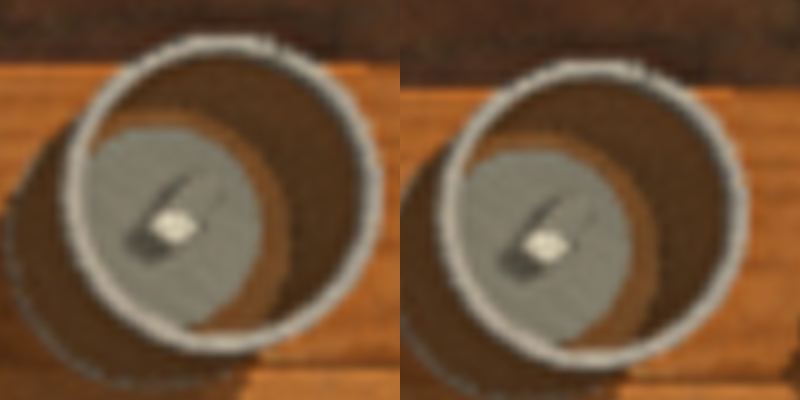

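The large cog shows its slot to the upper right. The second cog's slot points to the upper left, and the hub's master spline points nearly straight up. The cap's grip runs diagonally, with its top near (173,226) in the left panel. The canister centre is about (0.618,-0.264). I'll start toward the knob.

play_rows(
  linear=[
    [0.03,0.055,0],
    [0.03,0.055,0],
    [0.03,0.055,0],
    [0.03,0.055,0],
    [0.03,0.055,0],
    [0.03,0.055,0],
    [0.03,0.055,0],
  ],
  turn=[0,0,0,0,0,0,0],
  hand=0.05,
)

```text
time: 2.68
tool_pos: [0.4267, -0.2004, 0.2317]
tool_rot: [0.0, 0.984, 0.176, 0.001]
contact_force: [0.4, -0.2, -0.1]
gripper_width: 0.587
grasp_force: 0.0
```

```bash
cat >> h.py <<'E'
from matplotlib.path import Path
E
sed -i '$d' h.py
cat >> h.py <<'E'
def cross(core,w,master,others):
    # boolean test fn for bore/spline cross-section in local coords
    def f(x,y):
        m=x*x+y*y<core**2
        m|=(abs(y)<w)&(x>0)&(x<master); m|=(abs(y)<w)&(x<0)&(x>-others); m|=(abs(x)<w)&(abs(y)<others)
        return m
    return f
bore=cross(.0105,.0045,.0185,.0135); spl=cross(.009,.003,.017,.012)
g=np.arange(-.024,.0241,.0008); GX,GY=[a.ravel() for a in np.meshgrid(g,g)]
def projs(n,P):
    K,o,Rm=cam(n); q=(P-o)@Rm@K.T; return q[:,:2]/q[:,2:]
def samp(ch,uv): return cv2.remap(ch,uv[:,0].astype(np.float32).reshape(1,-1),uv[:,1].astype(np.float32).reshape(1,-1),cv2.INTER_LINEAR)[0]
def fit(n,im,c,zt,zb,inner,rout,span=.005,th=np.radians(np.arange(-60,61,2)),step=.001):
    # find x,y,yaw: dark inner cross (top zt, seen down through zb) in bright ring of radius rout
    ch=im[...,2].astype(np.float32); o=cam(n)[1]; best=[]
    for t in th:
        cs,sn=np.cos(t),np.sin(t)
        for dx in np.arange(-span,span+1e-9,step):
            for dy in np.arange(-span,span+1e-9,step):
                x=c[0]+dx;y=c[1]+dy
                vx,vy=(x-o[0])/(o[2]-zt)*(zt-zb),(y-o[1])/(o[2]-zt)*(zt-zb) # shift of sight line from zt to zb
                lx,ly=cs*vx+sn*vy,-sn*vx+cs*vy
                b=inner(GX,GY); see=b&inner(GX+lx,GY+ly)
                ring=(GX**2+GY**2<rout**2)&~b
                P=np.c_[x+cs*GX-sn*GY,y+sn*GX+cs*GY,np.full(len(GX),zt)]
                v=samp(ch,projs(n,P)); best.append((v[ring].mean()-v[see].mean()-.5*v[ring].std()-.5*v[see].std(),x,y,np.degrees(t)))
    best.sort(reverse=True); return np.round(best[:4],4)
E
python3 - <<'E'
from h import *
s=state(); print({k:np.round(s[k],3) for k in("time","joint_pos","tool_pos","tool_rot","contact_force","gripper_width")})
q=np.array(s["tool_rot"]); print(R.from_quat(q[[1,2,3,0]]).as_matrix().round(2))
im=grab_frame("top")
print(fit("top",im,(.5695,-.079),.012,.0,bore,.022))
print(fit("top",im,(.475,-.194),.012,.0,bore,.022))
E
```

```text
{'time': np.float64(2.675), 'joint_pos': array([-0.597, -0.33 ,  1.958,  0.   ,  1.513,  0.62 ]), 'tool_pos': array([ 0.427, -0.2  ,  0.232]), 'tool_rot': array([0.   , 0.984, 0.176, 0.001]), 'contact_force': array([ 0.421, -0.247, -0.093]), 'gripper_width': np.float64(0.587)}
[[ 0.94  0.35  0.  ]
 [ 0.35 -0.94 -0.  ]
 [ 0.    0.   -1.  ]]Traceback (most recent call last):
  File "<stdin>", line 5, in <module>
  File "h.py", line 52, in fit
    v=samp(ch,projs(n,P)); best.append((v[ring].mean()-v[see].mean()-.5*v[ring].std()-.5*v[see].std(),x,y,np.degrees(t)))
              ~~~~~^^^^^
  File "h.py", line 37, in projs
    K,o,Rm=cam(n); q=(P-o)@Rm@K.T; return q[:,:2]/q[:,2:]
           ~~~^^^
  File "h.py", line 5, in cam
    c=camera_info(n); K=np.array(c["camera_matrix"]); a=np.array(c["attitude"],float)
ValueError: time passes only in moves, steps and waits
```

play_rows(
  linear=[
    [0.013,0.05,0],
    [0.013,0.05,0],
    [0.013,0.05,0],
    [0.013,0.05,0],
    [0.013,0.05,0],
    [0.013,0.05,0],
    [0.01,0.05,0],
    [0.01,0.04,0],
  ],
  turn=[-2,-2,-2,-2,-2,-2,-2,0],
  hand=0.05,
)

```text
time: 3.72
tool_pos: [0.5242, 0.1896, 0.2314]
tool_rot: [-0.0, 0.998, 0.055, 0.0]
contact_force: [0.3, -0.3, 0.6]
gripper_width: 0.584
grasp_force: 0.0
```

```bash
sed -i 's/^def cam(n):/import functools\n@functools.lru_cache\ndef cam(n):/' h.py
python3 - <<'E'
from h import *
im=grab_frame("top")
print(fit("top",im,(.5695,-.079),.012,.0,bore,.022))
print(fit("top",im,(.475,-.194),.012,.0,bore,.022))
old=cv2.imread("pics/top0.png")[:,:,::-1].copy()
print(fit("top",old,(.5695,-.079),.012,.0,bore,.022)[0],fit("top",old,(.475,-.194),.012,.0,bore,.022)[0])
print(fit("top",old,(.54,.102),.059,.045,spl,.0)[:0])
np.save("old.npy",old)
# hub: dark spline top at .059 against collar boss; knob patch blown up
a=cv2.resize(patch("top",old,(.54,.102),.059,.04,400),(400,400)); b=patch("top",old,(.53,.197),.058,.04,400)
for m in(a,b): cv2.drawMarker(m,(200,200),(255,0,0),cv2.MARKER_CROSS,9,1)
cv2.imwrite("pics/p3.png",np.hstack([a,b])[:,:,::-1])
E
```

```text
[[ 8.75495e+01  5.69500e-01 -7.90000e-02 -4.60000e+01]
 [ 8.75042e+01  5.69500e-01 -7.90000e-02 -4.40000e+01]
 [ 8.73096e+01  5.70500e-01 -7.90000e-02 -4.60000e+01]
 [ 8.71665e+01  5.70500e-01 -7.90000e-02 -5.00000e+01]]
[[88.6252  0.474  -0.193  24.    ]
 [88.3234  0.474  -0.193  22.    ]
 [87.9037  0.474  -0.193  26.    ]
 [87.0228  0.474  -0.193  20.    ]]
[ 8.15862e+01  5.69500e-01 -7.90000e-02 -4.60000e+01] [82.5549  0.474  -0.193  24.    ]
[]h.py:54: RuntimeWarning: Mean of empty slice.
  v=samp(ch,projs(n,P)); best.append((v[ring].mean()-v[see].mean()-.5*v[ring].std()-.5*v[see].std(),x,y,np.degrees(t)))
  ret = ret.dtype.type(ret / rcount)
  ret = _var(a, axis=axis, dtype=dtype, out=out, ddof=ddof,
  arrmean = um.true_divide(arrmean, div, out=arrmean,
  ret = ret.dtype.type(ret / rcount)
```

View pics/p3.png

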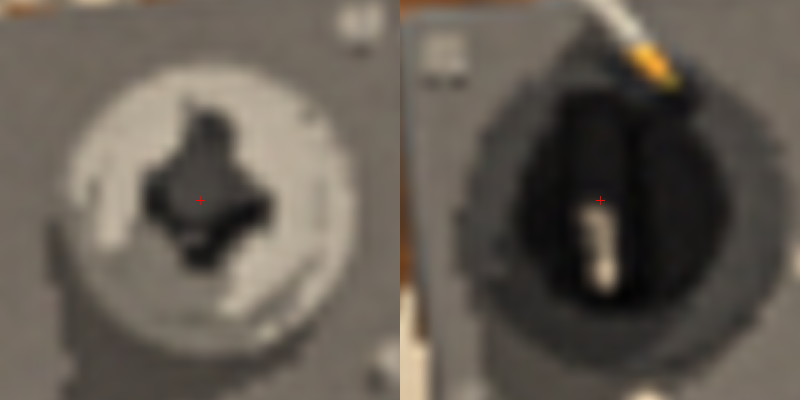

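The hub axis sits near pixel (205,195) in the left panel, about (0.541,0.101). The knob bar is centred at the marker, (0.530,0.197), tilted about 6°. I'll descend and grip it.

play_rows(
  linear=[
    [0.003,0.004,-0.04],
    [0.003,0.003,-0.045],
    [0,0,-0.045],
    [0,0,-0.04],
    [0,0,-0.0265],
    [0,0,0],
  ],
  turn=[0,0,0,0,0,0],
  hand=0.05,
)

```text
time: 4.53
tool_pos: [0.5279, 0.1939, 0.0322]
tool_rot: [0.0, 0.999, 0.055, -0.003]
contact_force: [1.3, 1.0, 0.4]
gripper_width: 0.586
grasp_force: 0.0
```

play_rows(
  linear=[
    [0,0,0],
    [0,0,0],
    [0,0,0],
    [0,0,0],
    [0,0,0],
    [0,0,0],
  ],
  turn=[0,0,0,0,0,0],
  hand=0.005,
)

```text
time: 5.28
tool_pos: [0.5313, 0.1975, 0.0373]
tool_rot: [-0.003, 0.999, 0.055, 0.002]
contact_force: [-0.9, 9.2, 2.3]
gripper_width: 0.147
grasp_force: 60.3
```

play_rows(
  linear=[
    [0,0,0],
    [0,0,0],
    [0,0,0],
    [0,0,0],
    [0,0,0],
    [0,0,0],
    [0,0,0],
    [0,0,0],
  ],
  turn=[9,9,9,9,9,9,9,6],
)

```text
time: 6.28
tool_pos: [0.5325, 0.1963, 0.0373]
tool_rot: [0.001, 0.791, 0.612, 0.004]
contact_force: [3.2, 4.1, -1.4]
gripper_width: 0.149
grasp_force: 60.3
```

play_rows(
  linear=[
    [0,0,0],
    [0,0,0],
    [0,0,0],
  ],
  turn=[0,0,0],
)

```text
time: 6.65
tool_pos: [0.5325, 0.1963, 0.0373]
tool_rot: [0.001, 0.793, 0.61, 0.004]
contact_force: [3.4, 4.3, -0.2]
gripper_width: 0.152
grasp_force: 60.1
```

Run:
```python
from h import *
s=state(); q=np.array(s["tool_rot"]); M=R.from_quat(q[[1,2,3,0]]).as_matrix(); print(np.degrees(np.arctan2(M[1,0],M[0,0])),np.round(s["ft_torque"],3),np.round(s["joint_pos"],2))
im=cv2.imread("pics/top0.png")[:,:,::-1].copy(); ch=im[...,2].astype(np.float32)
res=[]
for t in np.radians(np.arange(-16,24,2)):
  cs,sn=np.cos(t),np.sin(t)
  for x in np.arange(.537,.5471,.001):
    for y in np.arange(.097,.1071,.001):
      o=cam("top")[1]
      tops=lambda z:((x-o[0])/(o[2]-.03)*(z-.03),(y-o[1])/(o[2]-.03)*(z-.03)) 
      # dark set on plane .03: bore there plus swept hub silhouettes
      def at(z): # point on plane .03 -> plane z along sight line, local
          k=(z-.03)/(o[2]-.03); wx=x+cs*GX-sn*GY; wy=y+sn*GX+cs*GY
          px=wx+(o[0]-wx)*k-x; py=wy+(o[1]-wy)*k-y
          return cs*px+sn*py,-sn*px+cs*py
      dark=bore(GX,GY)
      for z in(.036,.042,.048,.054,.059): dark|=spl(*at(z))
      ring=(GX**2+GY**2<.022**2)&~dark
      v=samp(ch,projs("top",np.c_[x+cs*GX-sn*GY,y+sn*GX+cs*GY,np.full(len(GX),.03)]))
      res.append((v[ring].mean()-v[dark].mean()-.5*v[ring].std()-.5*v[dark].std(),x,y,np.degrees(t)))
res.sort(reverse=True); print(np.round(res[:5],4))
```

```text
75.15227333887366 [ 0.744 -0.558 -0.228] [0.22 0.11 1.89 0.   1.13 0.48]
[[52.3399  0.542   0.103  -6.    ]
 [52.2206  0.541   0.103  -4.    ]
 [52.0801  0.541   0.103  -6.    ]
 [52.0062  0.542   0.102  -4.    ]
 [52.0018  0.541   0.102  -4.    ]]
```

The knob is at its far stop (turned 68.9°). I'll release it and go to the collar.

play_rows(
  linear=[
    [0,0,0],
    [0,0,0],
    [0,0,0],
    [0,0,0.03],
    [0,0,0.05],
    [0.005,-0.045,0.01],
    [0.005,-0.05,0],
    [0,0,0],
  ],
  turn=[0,0,0,0,0,4,6,0],
  hand=0.066,
)

```text
time: 7.65
tool_pos: [0.5403, 0.0973, 0.1251]
tool_rot: [0.0, 0.737, 0.676, -0.0]
contact_force: [-0.8, -0.7, 0.8]
gripper_width: 0.772
grasp_force: 0.0
```

play_rows(
  linear=[
    [0,0,0],
    [0,0,-0.05],
    [0,0,-0.03],
    [0,0,0],
  ],
  turn=[0,0,0,0],
)

```text
time: 8.15
tool_pos: [0.537, 0.1008, 0.0415]
tool_rot: [-0.002, 0.735, 0.678, -0.003]
contact_force: [-0.3, -0.0, 1.3]
gripper_width: 0.771
grasp_force: 0.0
```

play_rows(
  linear=[
    [0.001,0.001,-0.01],
    [0,0,-0.013],
    [0,0,0],
    [0,0,0],
  ],
  turn=[0,0,0,0],
)

```text
time: 8.65
tool_pos: [0.5414, 0.1008, 0.0222]
tool_rot: [0.0, 0.736, 0.677, 0.0]
contact_force: [0.4, -0.2, -0.6]
gripper_width: 0.772
grasp_force: 0.0
```

play_rows(
  linear=[
    [0,0,0],
    [0,0,0],
    [0,0,0],
    [0,0,0],
    [0,0,0],
  ],
  turn=[0,0,0,0,0],
  hand=0.035,
)

```text
time: 9.28
tool_pos: [0.5421, 0.1008, 0.023]
tool_rot: [0.001, 0.736, 0.677, 0.001]
contact_force: [-1.6, 0.1, 5.4]
gripper_width: 0.509
grasp_force: 61.5
```

```bash
cat >> h.py <<'E'
def st():
    s=state(); q=np.array(s["tool_rot"]); M=R.from_quat(q[[1,2,3,0]]).as_matrix()
    print(round(float(s["time"]),2),np.round(s["tool_pos"],4),"yaw",round(np.degrees(np.arctan2(M[1,0],M[0,0])),1),"z",M[:,2].round(3),"F",np.round(s["contact_force"],1),"M",np.round(s["ft_torque"],2),"w",round(.085*float(s["gripper_width"]),4))
E
python3 -c "
from h import *
st()"
```

```text
9.28 [0.5421 0.1008 0.023 ] yaw 85.3 z [ 0.002  0.    -1.   ] F [-1.6  0.1  5.4] M [-0.06  0.08 -0.03] w 0.0432
```

play_rows(
  linear=[
    [0,0,0.008],
    [0,0,0.01],
    [0,0,0.015],
    [0,0,0.02],
    [0,0,0.02],
    [0,0,0.005],
    [0,0,0],
  ],
  turn=[0,0,0,0,0,0,0],
)

```text
time: 10.15
tool_pos: [0.5409, 0.1009, 0.1001]
tool_rot: [0.0, 0.736, 0.677, 0.0]
contact_force: [0.6, -0.3, 0.5]
gripper_width: 0.512
grasp_force: 62.6
```

play_rows(
  linear=[
    [-0.02,-0.015,0],
    [-0.03,-0.025,0],
    [-0.03,-0.025,0],
    [-0.03,-0.025,0],
    [-0.012,-0.01,-0.02],
    [0,0,-0.04],
    [0,0,-0.02],
    [0,0,0],
  ],
  turn=[0,0,0,0,0,0,0,0],
)

```text
time: 11.15
tool_pos: [0.4163, 0.0012, 0.0172]
tool_rot: [-0.003, 0.736, 0.677, -0.002]
contact_force: [0.3, 0.7, -0.2]
gripper_width: 0.503
grasp_force: 62.6
```

play_rows(
  linear=[
    [0,0,-0.006],
    [0,0,-0.005],
    [0,0,-0.003],
    [0,0,0],
    [0,0,0],
  ],
  turn=[0,0,0,0,0],
)

```text
time: 11.78
tool_pos: [0.4192, 0.0008, 0.006]
tool_rot: [0.0, 0.736, 0.677, 0.0]
contact_force: [0.0, -0.2, -0.6]
gripper_width: 0.507
grasp_force: 62.6
```

play_rows(
  linear=[
    [0,0,0],
    [0,0,0],
    [0,0,0],
    [0,0,0],
  ],
  turn=[0,0,0,0],
  hand=0.066,
)

```text
time: 12.28
tool_pos: [0.4191, 0.0008, 0.0059]
tool_rot: [0.0, 0.736, 0.677, 0.0]
contact_force: [-0.2, -0.2, 0.6]
gripper_width: 0.773
grasp_force: 0.0
```

play_rows(
  linear=[
    [0,0,0.02],
    [0,0,0.04],
    [0,0,0.04],
    [0,-0.03,0.03],
    [0,-0.04,0],
    [0,0,0],
  ],
  turn=[0,0,0,0,0,0],
)

```text
time: 13.02
tool_pos: [0.4193, -0.0709, 0.1365]
tool_rot: [0.001, 0.737, 0.676, 0.0]
contact_force: [0.6, 0.8, -0.0]
gripper_width: 0.773
grasp_force: 0.0
```

Run:
```python
from h import *
ims={n:grab_frame(n) for n in("top","side")}
im=ims["top"]
for n in ims:
    r=trace(n,"collar")
    if r: print("collar",n,round(r[0]["p"],2),circ(n,r[0]["region"],.004))
F=np.radians
print(fit("top",im,(.5695,-.079),.012,.0,bore,.022,.004,F(np.arange(-60,-20,2)))[0],fit("top",im,(.474,-.193),.012,.0,bore,.022,.004)[0])
for n in ims:
    np.save(n+"1.npy",ims[n])
a=patch("top",im,(.5415,.102),.059,.04,400); 
u=proj("side",(.54,.102,.04)).astype(int); b=ims["side"][u[1]-30:u[1]+30,u[0]-30:u[0]+30]; b=cv2.resize(b,(400,400),interpolation=cv2.INTER_CUBIC)
cv2.imwrite("pics/p4.png",np.hstack([a,b])[:,:,::-1])
```

```text
collar side 0.74 [0.42   0.0025 0.032 ]
[ 8.42969e+01  5.69500e-01 -7.90000e-02 -4.60000e+01] [34.3762  0.474  -0.193  24.    ]
```

View pics/p4.png

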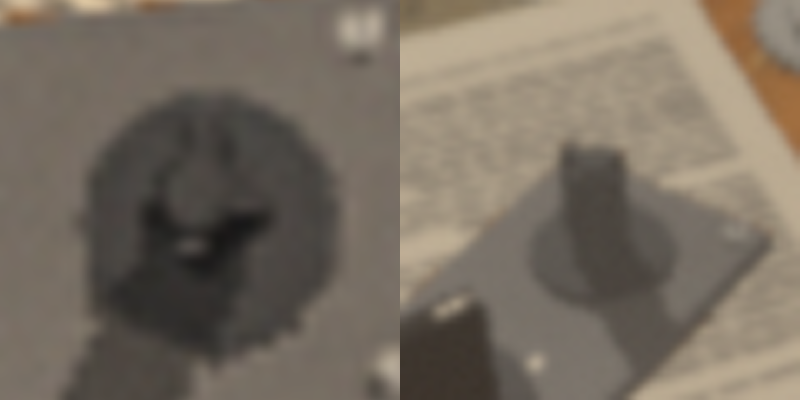

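The bare hub shows its core top at about (200,192) and its master spline pointing up at (207,120), so the yaw is about -5°. Now the large cog.

play_rows(
  linear=[
    [0.03,0,0],
    [0.04,-0.003,0],
    [0.04,-0.003,0],
    [0.03,-0.002,-0.02],
    [0.01,0,-0.04],
    [0,0,-0.03],
    [0,0,0],
    [0,0,0],
  ],
  turn=[-8,-10,-10,-10,-3,0,0,0],
  hand=0.068,
)

```text
time: 14.22
tool_pos: [0.5696, -0.0767, 0.0468]
tool_rot: [0.0, 0.926, 0.377, 0.0]
contact_force: [-0.3, -0.2, 0.6]
gripper_width: 0.799
grasp_force: 0.0
```

```bash
python3 -c "
from h import *
st()"
```

```text
14.22 [ 0.5696 -0.0767  0.0468] yaw 44.3 z [ 0.001 -0.    -1.   ] F [-0.3 -0.2  0.6] M [ 0.01  0.   -0.  ] w 0.0679
```

play_rows(
  linear=[
    [0,-0.0023,-0.02],
    [0,0,-0.016],
    [0,0,-0.005],
    [0,0,0],
    [0,0,0],
  ],
  turn=[0,0,0,0,0],
)

```text
time: 14.85
tool_pos: [0.5694, -0.0796, 0.0052]
tool_rot: [0.0, 0.926, 0.377, 0.0]
contact_force: [-0.3, 0.1, 0.2]
gripper_width: 0.799
grasp_force: 0.0
```

play_rows(
  linear=[
    [0,0,0],
    [0,0,0],
    [0,0,0],
    [0,0,0],
    [0,0,0],
    [0,0,0],
  ],
  turn=[0,0,0,0,0,0],
  hand=0.035,
)

```text
time: 15.6
tool_pos: [0.57, -0.0798, 0.006]
tool_rot: [0.001, 0.926, 0.377, 0.001]
contact_force: [-0.9, 0.4, 5.9]
gripper_width: 0.504
grasp_force: 61.1
```

```bash
python3 -c "
from h import *
st()"
```

```text
15.6 [ 0.57   -0.0798  0.006 ] yaw 44.3 z [ 0.002 -0.001 -1.   ] F [-0.9  0.4  5.9] M [ 0.04  0.12 -0.  ] w 0.0428
```

play_rows(
  linear=[
    [0,0,0.03],
    [0,0,0.05],
    [-0.003,0.02,0.02],
    [-0.005,0.035,0],
    [-0.005,0.04,0],
    [-0.005,0.04,0],
    [-0.005,0.03,0],
    [-0.004,0.016,0],
  ],
  turn=[0,0,0,8,9,9,9,6],
)

```text
time: 16.6
tool_pos: [0.5402, 0.1041, 0.1032]
tool_rot: [-0.001, 0.734, 0.68, -0.001]
contact_force: [-0.5, -0.5, -0.9]
gripper_width: 0.505
grasp_force: 61.1
```

play_rows(
  linear=[
    [0,0,0],
    [0,0,-0.015],
    [0,0,0],
  ],
  turn=[0,0,0],
)

```text
time: 16.98
tool_pos: [0.5404, 0.1009, 0.0872]
tool_rot: [-0.001, 0.736, 0.677, -0.002]
contact_force: [0.0, -0.5, -1.1]
gripper_width: 0.503
grasp_force: 61.1
```

Run:
```python
from h import *
st()
im=grab_frame("top"); s=state(); p=s["tool_pos"]
a=patch("top",im,(.5425,.102),.09,.05,400)
u=proj("side",(.54,.102,.06)).astype(int); b=grab_frame("side")[u[1]-35:u[1]+35,u[0]-35:u[0]+35]; b=cv2.resize(b,(400,400),interpolation=cv2.INTER_CUBIC)
cv2.imwrite("pics/p5.png",np.hstack([a,b])[:,:,::-1])
```

```text
16.98 [0.5404 0.1009 0.0872] yaw 85.2 z [-0.004 -0.    -1.   ] F [ 0.  -0.5 -1.1] M [-0.01  0.   -0.02] w 0.0428
```

View pics/p5.png

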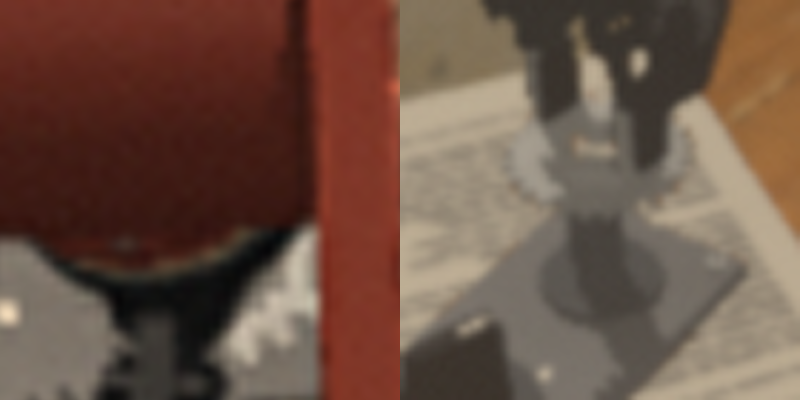

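play_rows(
  linear=[
    [0,0,-0.01],
    [0,0,-0.005],
    [0,0,0],
    [0,0,0],
    [0,0,0],
  ],
  turn=[0,0,0,0,0],
)

```text
time: 17.7
tool_pos: [0.5423, 0.1016, 0.0752]
tool_rot: [0.0, 0.736, 0.677, 0.0]
contact_force: [-0.1, -0.0, -1.0]
gripper_width: 0.508
grasp_force: 61.1
```

play_rows(
  linear=[
    [0,0,-0.003],
    [0,0,-0.003],
    [0,0,-0.003],
    [0,0,-0.003],
    [0,0,0],
  ],
  turn=[0,0,0,0,0],
)

```text
time: 18.32
tool_pos: [0.5417, 0.1015, 0.0623]
tool_rot: [-0.0, 0.736, 0.677, -0.0]
contact_force: [0.4, 0.9, -0.8]
gripper_width: 0.508
grasp_force: 61.1
```

```bash
python3 -c "
from h import *
st()"
```

```text
18.32 [0.5417 0.1015 0.0623] yaw 85.3 z [-0.001 -0.    -1.   ] F [ 0.4  0.9 -0.8] M [ 0.07 -0.09  0.  ] w 0.0432
```

It has entered without resistance. I'll continue down.

play_rows(
  linear=[
    [0,0,-0.004],
    [0,0,-0.005],
    [0,0,-0.005],
    [0,0,-0.005],
    [0,0,-0.005],
    [0,0,0],
  ],
  turn=[0,0,0,0,0,0],
)

```text
time: 19.08
tool_pos: [0.5417, 0.1015, 0.0382]
tool_rot: [-0.0, 0.736, 0.677, -0.0]
contact_force: [-0.1, -0.2, -0.8]
gripper_width: 0.505
grasp_force: 61.1
```

play_rows(
  linear=[
    [0,0,-0.005],
    [0,0,-0.005],
    [0,0,-0.003],
    [0,0,-0.002],
    [0,0,0],
    [0,0,0],
  ],
  turn=[0,0,0,0,0,0],
)

```text
time: 19.82
tool_pos: [0.5421, 0.1015, 0.0241]
tool_rot: [0.0, 0.736, 0.677, 0.0]
contact_force: [-2.0, -0.2, 2.9]
gripper_width: 0.505
grasp_force: 61.5
```

```bash
python3 -c "
from h import *
st()"
```

```text
19.82 [0.5421 0.1015 0.0241] yaw 85.3 z [ 0. -0. -1.] F [-2.  -0.2  2.9] M [-0.02  0.3  -0.04] w 0.0429
```

play_rows(
  linear=[
    [0,0,0],
    [0,0,0],
    [0,0,0],
    [0,0,0],
    [0,0,0.02],
    [0,0,0.04],
    [0,0,0.04],
  ],
  turn=[0,0,0,0,0,0,0],
  hand=0.068,
)

```text
time: 20.7
tool_pos: [0.5422, 0.1015, 0.1262]
tool_rot: [0.0, 0.736, 0.677, 0.0]
contact_force: [0.8, 0.2, 0.3]
gripper_width: 0.798
grasp_force: 0.0
```

play_rows(
  linear=[
    [-0.008,-0.035,0],
    [-0.01,-0.045,0],
    [-0.01,-0.045,0],
    [-0.01,-0.045,0],
    [-0.01,-0.045,0],
    [-0.01,-0.045,0],
    [-0.01,-0.034,0],
    [0,0,0],
  ],
  turn=[0,7,7,7,5,3,0,0],
)

```text
time: 21.7
tool_pos: [0.474, -0.1946, 0.1255]
tool_rot: [0.001, 0.544, 0.839, -0.0]
contact_force: [0.1, 1.1, -0.5]
gripper_width: 0.795
grasp_force: 0.0
```

Run:
```python
from h import *
st()
ims={n:grab_frame(n) for n in("top","side")}
im=ims["top"]
print(fit("top",im,(.5425,.102),.03,.03,bore,.022,.003,np.radians([-4]))[0])
for n in ims:
  for t,z in(("cog_large",.022),("cog_medium",.004),("canister",.08)):
    r=trace(n,t)
    if r: print(t,n,round(r[0]["p"],2),circ(n,r[0]["region"],z))
u=proj("side",(.54,.102,.04)).astype(int); b=ims["side"][u[1]-35:u[1]+35,u[0]-35:u[0]+35]; b=cv2.resize(b,(400,400),interpolation=cv2.INTER_CUBIC)
cv2.imwrite("pics/p6.png",np.hstack([patch("top",im,(.5425,.102),.03,.05,400),b])[:,:,::-1])
```

```text
21.7 [ 0.474  -0.1946  0.1255] yaw 114.1 z [ 0.002 -0.001 -1.   ] F [ 0.1  1.1 -0.5] M [-0.02 -0.04 -0.01] w 0.0676
[57.5099  0.5415  0.103  -4.    ]
cog_large top 0.78 [0.5409 0.1028 0.037 ]
cog_medium top 0.55 [ 0.4768 -0.1851  0.0251]
canister top 0.72 [ 0.6108 -0.2539  0.0544]
cog_large side 0.66 [0.5424 0.1025 0.0384]
cog_medium side 0.65 [ 0.4765 -0.1939  0.0336]
```

View pics/p6.png

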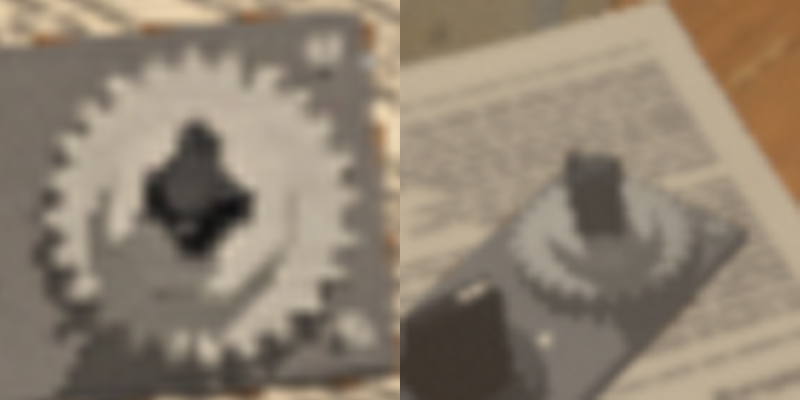

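The large cog is down flat on the hub, with its teeth around the flange at (200,200). Next the second cog.

play_rows(
  linear=[
    [0.0005,0.001,-0.03],
    [0,0,-0.04],
    [0,0,-0.03],
    [0,0,-0.012],
    [0,0,-0.008],
    [0,0,0],
    [0,0,0],
    [0,0,0],
  ],
  turn=[0,0,0,0,0,0,0,0],
)

```text
time: 23.1
tool_pos: [0.4753, -0.1919, 0.0048]
tool_rot: [0.001, 0.543, 0.84, 0.0]
contact_force: [0.8, -0.8, 0.2]
gripper_width: 0.799
grasp_force: 0.0
```

play_rows(
  linear=[
    [0,0,0],
    [0,0,0],
    [0,0,0],
    [0,0,0],
    [0,0,0],
    [0,0,0],
  ],
  turn=[0,0,0,0,0,0],
  hand=0.035,
)

```text
time: 23.85
tool_pos: [0.4751, -0.1919, 0.0048]
tool_rot: [0.001, 0.543, 0.84, 0.0]
contact_force: [-1.6, 0.7, 5.2]
gripper_width: 0.507
grasp_force: 61.1
```

```bash
python3 -c "
from h import *
st()"
```

```text
23.85 [ 0.4751 -0.1919  0.0048] yaw 114.3 z [ 0.001 -0.001 -1.   ] F [-1.6  0.7  5.2] M [ 0.1   0.26 -0.03] w 0.0431
```

play_rows(
  linear=[
    [0,0,0.03],
    [0,0,0.05],
    [0.007,0.03,0.02],
    [0.01,0.045,0],
    [0.01,0.045,0],
    [0.01,0.045,0],
    [0.01,0.045,0],
    [0.01,0.045,0],
  ],
  turn=[0,0,0,-7,-7,-7,-5,-3],
)

```text
time: 24.85
tool_pos: [0.5314, 0.065, 0.1034]
tool_rot: [-0.0, 0.736, 0.677, -0.0]
contact_force: [0.7, -0.7, -0.3]
gripper_width: 0.509
grasp_force: 61.3
```

play_rows(
  linear=[
    [0.01,0.0385,0],
    [0,0,0],
    [0,0,-0.015],
    [0,0,-0.01],
    [0,0,0],
    [0,0,0],
    [0,0,0],
    [0,0,0],
  ],
  turn=[0,0,0,0,0,0,0,0],
)

```text
time: 25.85
tool_pos: [0.5419, 0.1019, 0.0793]
tool_rot: [0.0, 0.736, 0.677, 0.0]
contact_force: [-0.0, 1.0, -0.4]
gripper_width: 0.508
grasp_force: 61.3
```

```bash
python3 -c "
from h import *
st()"
```

```text
25.85 [0.5419 0.1019 0.0793] yaw 85.3 z [ 0.001  0.    -1.   ] F [-0.   1.  -0.4] M [-0.05  0.03  0.05] w 0.0432
```

play_rows(
  linear=[
    [0,0,-0.008],
    [0,0,-0.003],
    [0,0,-0.003],
    [0,0,-0.003],
    [0,0,-0.003],
    [0,0,0],
    [0,0,0],
  ],
  turn=[0,0,0,0,0,0,0],
)

```text
time: 26.72
tool_pos: [0.5421, 0.1022, 0.0589]
tool_rot: [0.0, 0.736, 0.677, 0.001]
contact_force: [3.3, 2.5, -2.3]
gripper_width: 0.509
grasp_force: 61.2
```

```bash
python3 -c "
from h import *
st()"
```

```text
26.73 [0.5421 0.1022 0.0589] yaw 85.3 z [ 0.002  0.001 -1.   ] F [ 3.3  2.5 -2.3] M [ 0.35 -0.67 -0.01] w 0.0433
```

play_rows(
  linear=[
    [0.0004,0,-0.004],
    [0.0003,0,-0.004],
    [0,0,-0.005],
    [0,0,-0.005],
    [0,0,-0.003],
    [0,0,-0.002],
    [0,0,0],
    [0,0,0],
  ],
  turn=[0,0,0,0,0,0,0,0],
)

```text
time: 27.72
tool_pos: [0.5423, 0.1022, 0.0357]
tool_rot: [0.0, 0.736, 0.677, 0.0]
contact_force: [4.1, 4.0, -0.9]
gripper_width: 0.506
grasp_force: 61.3
```

```bash
python3 -c "
from h import *
st()"
```

```text
27.73 [0.5423 0.1022 0.0357] yaw 85.3 z [ 0.  0. -1.] F [ 4.1  4.  -0.9] M [ 0.69 -0.55 -0.02] w 0.043
```

play_rows(
  linear=[
    [0,0,-0.001],
    [0,0,-0.0005],
    [0,0,0],
    [0,0,0],
  ],
  turn=[0,0,0,0],
)

```text
time: 28.22
tool_pos: [0.5424, 0.1022, 0.0348]
tool_rot: [-0.0, 0.736, 0.677, 0.0]
contact_force: [0.5, 3.9, 4.6]
gripper_width: 0.51
grasp_force: 62.0
```

play_rows(
  linear=[
    [0,0,0],
    [0,0,0],
    [0,0,0],
    [0,0,0],
    [0,0,0.02],
    [0,0,0.04],
    [0,0,0.05],
    [0,0,0.02],
  ],
  turn=[0,0,0,0,0,0,0,0],
  hand=0.068,
)

```text
time: 29.22
tool_pos: [0.5445, 0.1021, 0.1699]
tool_rot: [0.003, 0.736, 0.677, 0.003]
contact_force: [0.6, 0.6, 0.5]
gripper_width: 0.791
grasp_force: 0.0
```

play_rows(
  linear=[
    [-0.015,-0.035,0],
    [-0.02,-0.045,0],
    [-0.02,-0.045,0],
    [0,0,0],
  ],
  turn=[0,0,0,0],
  hand=0.03,
)

```text
time: 29.72
tool_pos: [0.486, -0.0251, 0.1642]
tool_rot: [-0.0, 0.737, 0.676, -0.0]
contact_force: [-0.4, 1.2, 0.1]
gripper_width: 0.348
grasp_force: 0.0
```

Run:
```python
from h import *
st()
ims={n:grab_frame(n) for n in("top","side")}
im=ims["top"]
for n in ims:
  for t,z in(("cog_large",.022),("cog_medium",.034),("cog_small",.034),("end_cap",.014)):
    r=trace(n,t)
    if r: print(t,n,round(r[0]["p"],2),circ(n,r[0]["region"],z))
u=proj("side",(.54,.102,.04)).astype(int); b=ims["side"][u[1]-35:u[1]+35,u[0]-35:u[0]+35]; b=cv2.resize(b,(400,400),interpolation=cv2.INTER_CUBIC)
c=patch("top",im,(.615,-.257),.048,.036,400); c=np.clip(c.astype(float)*1.5,0,255).astype(np.uint8)
cv2.imwrite("pics/p7.png",np.hstack([c,b])[:,:,::-1])
```

```text
29.73 [ 0.486  -0.0251  0.1642] yaw 85.0 z [-0.001 -0.    -1.   ] F [-0.4  1.2  0.1] M [ 0.02 -0.03 -0.03] w 0.0296
cog_large top 0.68 [0.5259 0.1145 0.0166]
cog_medium top 0.66 [0.5398 0.1007 0.031 ]
end_cap top 0.81 [ 0.6197 -0.2893  0.0267]
cog_large side 0.54 [0.5413 0.1021 0.0376]
cog_medium side 0.81 [0.5405 0.1035 0.0323]
cog_small side 0.53 [ 0.4489 -0.3876  0.1017]
```

View pics/p7.png

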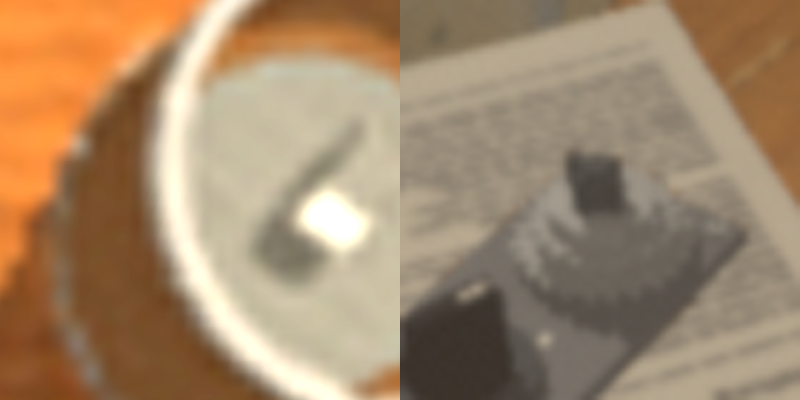

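The canister was knocked about 25 mm toward -y, so I'll re-view it. The second cog is stacked on the first.

Run:
```python
from h import *
im=grab_frame("top"); cl=cv2.createCLAHE(4,(4,4))
c=patch("top",im,(.617,-.283),.048,.03,600); 
g=cl.apply(c[...,1])
w=cv2.resize(patch("top",im,(.617,-.283),.08,.06,200)[...,1],(200,200))
g[:200,400:]=w
for z,col in((.048,0),):
    pass
cv2.imwrite("pics/p8.png",g)
```

```text
(no output)
```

View pics/p8.png

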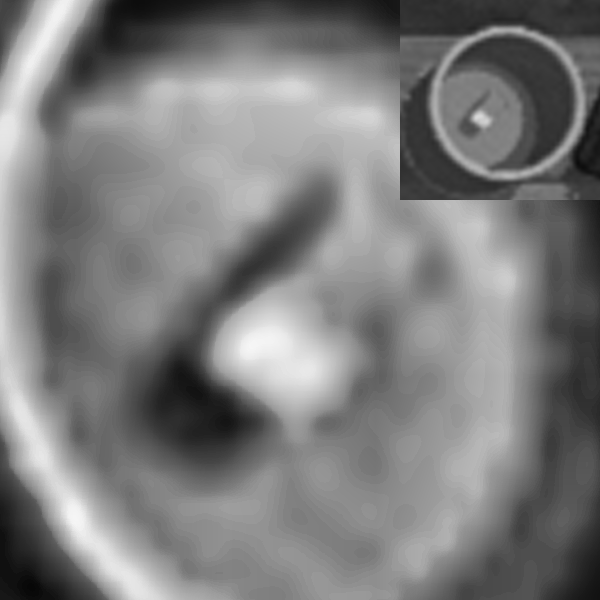

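The cap's grip spans from about (250,390) to (385,220) in this patch. Its centre is about (0.6155,-0.285) and its yaw about -38°. The rim centre is about (0.616,-0.287). I'll move above it.

play_rows(
  linear=[
    [0.02,-0.04,0],
    [0.022,-0.045,0],
    [0.022,-0.045,0],
    [0.022,-0.045,0],
    [0.022,-0.045,0],
    [0.0215,-0.04,0],
    [0,0,0],
    [0,0,0],
  ],
  turn=[9,10,10,10,10,8,0,0],
  hand=0.03,
)

```text
time: 31.28
tool_pos: [0.6165, -0.2824, 0.1638]
tool_rot: [-0.001, 0.324, 0.946, 0.0]
contact_force: [0.6, -0.2, 0.3]
gripper_width: 0.348
grasp_force: 0.0
```

```bash
python3 -c "
from h import *
st()"
```

```text
31.27 [ 0.6165 -0.2824  0.1638] yaw 142.2 z [-0.001  0.001 -1.   ] F [ 0.6 -0.2  0.3] M [-0.02  0.02  0.05] w 0.0296
```

play_rows(
  linear=[
    [-0.001,-0.0025,-0.02],
    [0,0,-0.03],
    [0,0,-0.03],
    [0,0,-0.025],
    [0,0,0],
    [0,0,0],
  ],
  turn=[0,0,0,0,0,0],
)

```text
time: 32.02
tool_pos: [0.6159, -0.2851, 0.0599]
tool_rot: [0.0, 0.323, 0.946, -0.0]
contact_force: [-0.4, 0.4, 0.4]
gripper_width: 0.353
grasp_force: 0.0
```

play_rows(
  linear=[
    [0,0,-0.012],
    [0,0,-0.012],
    [0,0,-0.012],
    [0,0,-0.005],
    [0,0,0],
    [0,0,0],
  ],
  turn=[0,0,0,0,0,0],
)

```text
time: 32.78
tool_pos: [0.6229, -0.2883, 0.0349]
tool_rot: [0.007, 0.322, 0.947, -0.001]
contact_force: [-20.4, 12.7, 57.7]
gripper_width: 0.351
grasp_force: 21.5
```

```bash
python3 -c "
from h import *
st()"
```

```text
32.77 [ 0.6229 -0.2883  0.0349] yaw 142.4 z [ 0.013 -0.006 -1.   ] F [-20.4  12.7  57.7] M [2.3  1.78 0.47] w 0.0298
```

Something is pressing on a finger. I'll back straight up and look.

play_rows(
  linear=[
    [0,0,0.015],
    [0,0,0.02],
    [0,0,0.02],
    [0,0,0.04],
    [0,0,0.02],
    [0,0,0.0],
    [-0.04,0.05,0.03],
    [-0.04,0.05,0.02],
  ],
  turn=[0,0,0,0,0,0,0,0],
)

```text
time: 33.78
tool_pos: [0.5416, -0.1937, 0.1762]
tool_rot: [-0.002, 0.324, 0.946, 0.0]
contact_force: [-0.4, 0.2, 1.9]
gripper_width: 0.352
grasp_force: 0.0
```

play_rows(
  linear=[
    [-0.04,0.06,0],
    [-0.04,0.06,0],
    [0,0.03,0],
    [0,0,0],
  ],
  turn=[0,0,0,0],
)

```text
time: 34.28
tool_pos: [0.4724, -0.059, 0.1765]
tool_rot: [-0.001, 0.322, 0.947, -0.0]
contact_force: [-0.6, -0.1, -0.5]
gripper_width: 0.352
grasp_force: 0.0
```

Run:
```python
from h import *
st()
im=grab_frame("top"); s=grab_frame("side"); cl=cv2.createCLAHE(3,(4,4))
c=patch("top",im,(.617,-.283),.048,.05,500)
u=proj("side",(.617,-.283,.05)).astype(int); b=s[u[1]-40:u[1]+40,u[0]-24:u[0]+24]; b=cv2.resize(b,(300,500),interpolation=cv2.INTER_CUBIC)
cv2.imwrite("pics/p9.png",np.hstack([np.clip(c*1.4,0,255).astype(np.uint8),b])[:,:,::-1])
```

```text
34.27 [ 0.4724 -0.059   0.1765] yaw 142.4 z [-0.003  0.001 -1.   ] F [-0.6 -0.1 -0.5] M [-0.01 -0.01 -0.01] w 0.0299
```

View pics/p9.png

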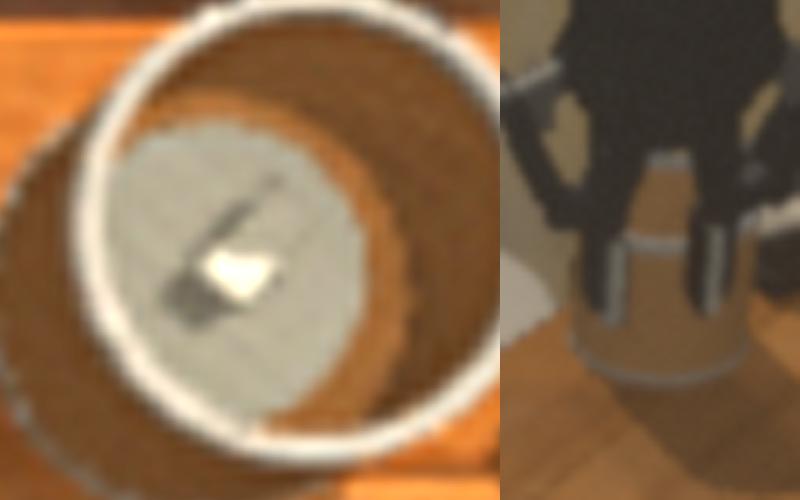

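The canister is upright. The grip runs from about (221,286) to (293,190), so the cap centre is (0.619,-0.2845), with yaw -37°. My first estimate was off, and the finger linkage probably met the rim. I'll grip higher, at TCP z of about 0.038, with a narrower opening.

play_rows(
  linear=[
    [0.025,-0.04,0],
    [0.03,-0.045,0],
    [0.03,-0.045,0],
    [0.03,-0.045,0],
    [0.03,-0.045,0],
    [0.018,-0.03,0],
    [0,0,0],
    [0,0,0],
  ],
  turn=[0,0,0,0,0,0,0,0],
  hand=0.025,
)

```text
time: 35.38
tool_pos: [0.636, -0.3111, 0.1772]
tool_rot: [-0.001, 0.324, 0.946, 0.0]
contact_force: [0.5, -0.7, -0.2]
gripper_width: 0.294
grasp_force: 0.0
```

```bash
python3 -c "
from h import *
st()"
```

```text
35.38 [ 0.636  -0.3111  0.1772] yaw 142.2 z [-0.002  0.001 -1.   ] F [ 0.5 -0.7 -0.2] M [-0.02 -0.07 -0.02] w 0.025
```

play_rows(
  linear=[
    [-0.009,0.013,0],
    [-0.0077,0.0135,0],
    [0,0,-0.03],
    [0,0,-0.04],
    [0,0,-0.035],
    [0,0,-0.01],
    [0,0,0],
    [0,0,0],
  ],
  turn=[0,0,0,0,0,0,0,0],
)

```text
time: 36.38
tool_pos: [0.6213, -0.2846, 0.066]
tool_rot: [0.002, 0.323, 0.946, -0.0]
contact_force: [-0.1, 0.1, 0.4]
gripper_width: 0.294
grasp_force: 0.0
```

```bash
python3 -c "
from h import *
st()"
```

```text
36.38 [ 0.6213 -0.2846  0.066 ] yaw 142.3 z [ 0.003 -0.002 -1.   ] F [-0.1  0.1  0.4] M [ 0.03  0.02 -0.01] w 0.025
```

play_rows(
  linear=[
    [-0.001,0,-0.006],
    [0,0,-0.006],
    [0,0,-0.005],
    [0,0,-0.003],
    [0,0,0],
  ],
  turn=[0,0,0,0,0],
)

```text
time: 37.0
tool_pos: [0.6188, -0.284, 0.0429]
tool_rot: [-0.0, 0.323, 0.946, 0.0]
contact_force: [0.3, 0.6, 0.1]
gripper_width: 0.287
grasp_force: 0.0
```

```bash
python3 -c "
from h import *
st()"
```

```text
37.0 [ 0.6188 -0.284   0.0429] yaw 142.3 z [-0.001  0.    -1.   ] F [0.3 0.6 0.1] M [0.06 0.04 0.04] w 0.0244
```

play_rows(
  linear=[
    [0,0,-0.003],
    [0,0,-0.002],
    [0,0,0],
  ],
  turn=[0,0,0],
)

```text
time: 37.38
tool_pos: [0.6189, -0.2841, 0.0382]
tool_rot: [-0.0, 0.323, 0.946, 0.0]
contact_force: [-0.3, 0.3, 0.1]
gripper_width: 0.295
grasp_force: 0.0
```

play_rows(
  linear=[
    [0,0,0],
    [0,0,0],
    [0,0,0],
    [0,0,0],
  ],
  turn=[0,0,0,0],
  hand=0.004,
)

```text
time: 37.88
tool_pos: [0.6193, -0.2843, 0.0387]
tool_rot: [0.0, 0.323, 0.946, -0.0]
contact_force: [1.2, -0.4, 0.2]
gripper_width: 0.115
grasp_force: 60.3
```

```bash
python3 -c "
from h import *
st()"
```

```text
37.88 [ 0.6193 -0.2843  0.0387] yaw 142.3 z [ 0. -0. -1.] F [ 1.2 -0.4  0.2] M [-0.12 -0.06 -0.02] w 0.0098
```

The cap is gripped. I'll lift it out.

play_rows(
  linear=[
    [0,0,0.01],
    [0,0,0.02],
    [0,0,0.03],
    [0,0,0.04],
    [0,0,0.03],
    [0,0,0.01],
    [0,0,0],
  ],
  turn=[0,0,0,0,0,0,0],
)

```text
time: 38.75
tool_pos: [0.6194, -0.2843, 0.1795]
tool_rot: [0.001, 0.323, 0.946, -0.0]
contact_force: [-0.1, -0.0, -0.9]
gripper_width: 0.121
grasp_force: 60.2
```

play_rows(
  linear=[
    [-0.008,0.035,0],
    [-0.009,0.047,0],
    [-0.009,0.047,0],
    [-0.009,0.047,0],
    [-0.01,0.047,0],
    [-0.01,0.047,0],
    [-0.01,0.047,0],
    [-0.006,0.035,0],
  ],
  turn=[0,4,5,5,5,5,5,3.7],
)

```text
time: 39.75
tool_pos: [0.5462, 0.0696, 0.1761]
tool_rot: [-0.002, 0.042, 0.999, 0.0]
contact_force: [0.7, 0.2, -0.0]
gripper_width: 0.11
grasp_force: 60.2
```

play_rows(
  linear=[
    [-0.006,0.034,0],
    [0,0,0],
    [0,0,-0.02],
    [0,0,0],
    [0,0,0],
    [0,0,0],
  ],
  turn=[0,0,0,0,0,0],
)

```text
time: 40.5
tool_pos: [0.5425, 0.1013, 0.1588]
tool_rot: [0.0, 0.044, 0.999, 0.0]
contact_force: [0.4, -0.2, -0.5]
gripper_width: 0.119
grasp_force: 60.2
```

Run:
```python
from h import *
st()
s=grab_frame("side"); u=proj("side",(.54,.102,.08)).astype(int); b=s[u[1]-50:u[1]+50,u[0]-50:u[0]+50]; b=cv2.resize(b,(600,600),interpolation=cv2.INTER_CUBIC)
cv2.imwrite("pics/p10.png",b[:,:,::-1])
r=trace("side","canister"); print(r[0]["p"],r[0]["location"]) if r else 0
for z in(.004,.08): print(proj("side",(.6145,-.283,z)))
```

```text
40.5 [0.5425 0.1013 0.1588] yaw 174.9 z [ 0.001  0.    -1.   ] F [ 0.4 -0.2 -0.5] M [-0.01 -0.   -0.04] w 0.0101
0.61 [343.3, 160.8]
[343.80146344 172.34729862]
[345.15171209 151.27685811]
```

View pics/p10.png

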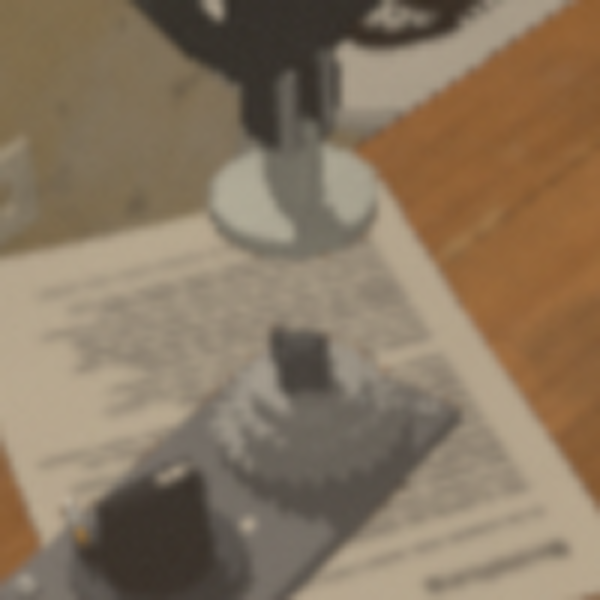

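The cap hangs level at crop (293,195) over the hub at (302,345). I'll check its sideways offset.

Run:
```python
from h import *
c0=proj("side",(.54,.102,.08)).astype(int)-50
a=np.linspace(0,2*np.pi,90)
for z in(.1341,.1241):
    P=np.c_[.5425+.032*np.cos(a),.1013+.032*np.sin(a),np.full(90,z)]; q=(projs("side",P)-c0+.5)*6
    print(z,q.min(0).round(),q.max(0).round())
im=grab_frame("side"); r=trace("side","end_cap"); 
if r:
    m=np.argwhere(r[0]["region"])[:,::-1]; print(r[0]["p"],(m.min(0)-c0)*6,(m.max(0)+1-c0)*6)
print([((proj("side",(.5425+d,.1013+e,.13))-proj("side",(.5425,.1013,.13)))*6).round(1) for d,e in((.001,0),(0,.001))])
print(((proj("side",(.5425,.1018,.061))-c0+.5)*6).round())
```

```text
0.1341 [212. 144.] [381. 245.]
0.1241 [214. 165.] [382. 266.]
0.63 [210 132] [378 252]
[array([-1.9, -1. ]), array([-1.8,  1.2])]
[305. 341.]
```

play_rows(
  linear=[
    [0,0.0003,-0.02],
    [0,0,-0.025],
    [0,0,-0.013],
    [0,0,0],
    [0,0,0],
    [0,0,0],
  ],
  turn=[0,0,0,0,0,0],
)

```text
time: 41.45
tool_pos: [0.5429, 0.1021, 0.1016]
tool_rot: [0.001, 0.044, 0.999, 0.0]
contact_force: [1.6, 0.7, -0.7]
gripper_width: 0.116
grasp_force: 60.2
```

play_rows(
  linear=[
    [0,0,-0.003],
    [0,0,-0.002],
    [0,0,-0.002],
    [0,0,-0.001],
    [0,0,0],
    [0,0,0],
  ],
  turn=[0,0,0,0,0,0],
)

```text
time: 42.2
tool_pos: [0.5421, 0.1021, 0.0925]
tool_rot: [0.0, 0.044, 0.999, -0.0]
contact_force: [-1.1, -0.5, -2.1]
gripper_width: 0.119
grasp_force: 60.2
```

```bash
python3 -c "
from h import *
st()"
```

```text
42.2 [0.5421 0.1021 0.0925] yaw 175.0 z [ 0. -0. -1.] F [-1.1 -0.5 -2.1] M [-0.01 -0.01  0.01] w 0.0101
```

play_rows(
  linear=[
    [0,0,-0.002],
    [0,0,-0.002],
    [0,0,-0.001],
    [0,0,0],
    [0,0,0],
  ],
  turn=[0,0,0,0,0],
)

```text
time: 42.82
tool_pos: [0.5425, 0.1021, 0.0894]
tool_rot: [0.0, 0.044, 0.999, -0.0]
contact_force: [-4.1, -0.3, 8.9]
gripper_width: 0.116
grasp_force: 61.4
```

```bash
python3 -c "
from h import *
st()"
```

```text
42.83 [0.5425 0.1021 0.0894] yaw 175.0 z [ 0. -0. -1.] F [-4.1 -0.3  8.9] M [-0.05  0.86 -0.03] w 0.0099
```

It is seated: TCP 0.0894, so the underside is at about 0.055. I'll release and go to the knob.

play_rows(
  linear=[
    [0,0,0],
    [0,0,0],
    [0,0,0],
    [0,0,0.02],
    [0,0,0.03],
    [0,0,0.02],
    [-0.004,0.045,0],
    [-0.006,0.0495,0],
  ],
  turn=[0,0,0,0,0,-10,-10,-10],
  hand=0.035,
)

```text
time: 43.82
tool_pos: [0.5331, 0.1973, 0.16]
tool_rot: [0.001, 0.305, 0.952, 0.001]
contact_force: [0.9, -0.2, -0.8]
gripper_width: 0.409
grasp_force: 0.0
```

play_rows(
  linear=[
    [0,0,0],
    [0,0,0],
    [0,0,0],
    [0,0,0],
    [0,0,0],
    [0,0,0],
    [0,0,0],
    [0,0,0],
  ],
  turn=[-10,-10,-10,-10,-10,-10,-10,0],
  hand=0.045,
)

```text
time: 44.82
tool_pos: [0.5325, 0.1967, 0.1589]
tool_rot: [0.0, 0.793, 0.609, 0.001]
contact_force: [-0.4, 0.4, 0.2]
gripper_width: 0.523
grasp_force: 0.0
```

Run:
```python
from h import *
st()
ims={n:grab_frame(n) for n in("top","side")}
s=ims["side"]; u=proj("side",(.54,.14,.05)).astype(int); b=s[u[1]-40:u[1]+40,u[0]-40:u[0]+40]; b=cv2.resize(b,(400,400),interpolation=cv2.INTER_CUBIC)
cv2.imwrite("pics/p11.png",np.hstack([patch("top",ims["top"],(.54,.1),.065,.05,400),b])[:,:,::-1])
r=trace("side","end_cap"); print(r[0]["p"],circ("side",r[0]["region"],.065)) if r else 0
```

```text
44.83 [0.5325 0.1967 0.1589] yaw 75.1 z [ 0.002  0.    -1.   ] F [-0.4  0.4  0.2] M [0.03 0.03 0.02] w 0.0444
0.95 [0.5466 0.1003 0.037 ]
```

View pics/p11.png

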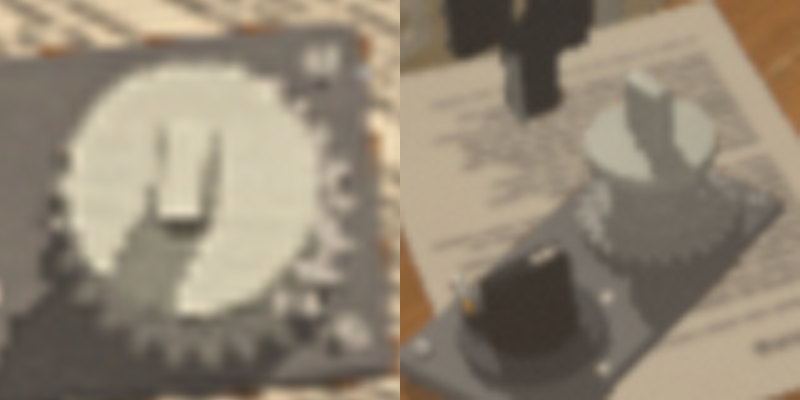

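The cap sits level on the stack, its disc at (195,190) in the left panel. Now the knob.

play_rows(
  linear=[
    [0,0,-0.03],
    [0,0,-0.04],
    [0,0,-0.035],
    [0,0,-0.015],
    [0,0,0],
    [0,0,0],
  ],
  turn=[0,0,0,0,0,0],
)

```text
time: 45.72
tool_pos: [0.5335, 0.1969, 0.0393]
tool_rot: [0.001, 0.793, 0.609, 0.001]
contact_force: [-0.1, 0.2, 0.4]
gripper_width: 0.526
grasp_force: 0.0
```

play_rows(
  linear=[
    [0,0,0],
    [0,0,0],
    [0,0,0],
    [0,0,0],
    [0,0,0],
    [0,0,0],
  ],
  turn=[0,0,0,0,0,0],
  hand=0.005,
)

```text
time: 46.48
tool_pos: [0.5327, 0.1969, 0.039]
tool_rot: [0.0, 0.794, 0.609, 0.001]
contact_force: [-3.4, -0.7, 5.5]
gripper_width: 0.146
grasp_force: 59.9
```

play_rows(
  linear=[
    [0,0,0],
    [0,0,0],
    [0,0,0],
    [0,0,0],
    [0,0,0],
    [0,0,0],
    [0,0,0],
    [0,0,0],
  ],
  turn=[-9,-9,-9,-9,-9,-9,-9,-6.5],
)

```text
time: 47.48
tool_pos: [0.5319, 0.1977, 0.039]
tool_rot: [-0.001, 0.999, 0.046, -0.0]
contact_force: [-5.2, 2.6, 7.2]
gripper_width: 0.145
grasp_force: 60.8
```

```bash
python3 -c "
from h import *
st()"
```

```text
47.48 [0.5319 0.1977 0.039 ] yaw 5.3 z [-0.001  0.002 -1.   ] F [-5.2  2.6  7.2] M [0.42 0.89 0.66] w 0.0123
```

Back at the stop. I'll release, lift clear and check.

play_rows(
  linear=[
    [0,0,0],
    [0,0,0],
    [0,0,0],
    [0,0,0.02],
    [0,0,0.04],
    [0,0,0.05],
    [0,0,0.05],
    [0,0,0],
  ],
  turn=[0,0,0,0,0,0,0,0],
  hand=0.05,
)

```text
time: 48.48
tool_pos: [0.5355, 0.1973, 0.2054]
tool_rot: [-0.001, 0.999, 0.048, 0.006]
contact_force: [-0.5, -0.1, 0.3]
gripper_width: 0.589
grasp_force: 0.0
```

play_rows(
  linear=[
    [-0.03,-0.02,0.02],
    [-0.04,-0.03,0.02],
    [-0.04,-0.03,0],
    [0,0,0],
    [0,0,0],
  ],
  turn=[0,0,0,0,0],
)

```text
time: 49.1
tool_pos: [0.4222, 0.1166, 0.2376]
tool_rot: [-0.0, 0.999, 0.048, 0.0]
contact_force: [0.2, 0.2, 0.6]
gripper_width: 0.582
grasp_force: 0.0
```

Run:
```python
from h import *
st()
ims={n:grab_frame(n) for n in("top","side")}
s=ims["side"]; u=proj("side",(.54,.14,.05)).astype(int); b=s[u[1]-40:u[1]+40,u[0]-40:u[0]+40]; b=cv2.resize(b,(400,400),interpolation=cv2.INTER_CUBIC)
t=cv2.resize(ims["top"][130:250,260:380],(400,400),interpolation=cv2.INTER_CUBIC)
cv2.imwrite("pics/p12.png",np.hstack([t,b])[:,:,::-1])
r=trace("side","canister"); print(r[0]["p"],r[0]["location"]) if r else 0
```

```text
49.1 [0.4222 0.1166 0.2376] yaw 5.5 z [ 0.001  0.    -1.   ] F [0.2 0.2 0.6] M [ 0.   -0.03  0.01] w 0.0495
0.68 [345.5, 162.4]
```

View pics/p12.png

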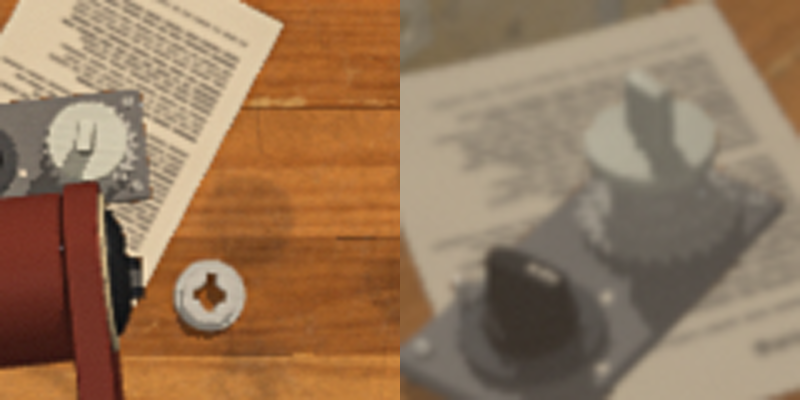

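The collar lies flat on bare wood at (210,296). The cap and cogs are seated on the hub, and the knob is back in its original pose at right-panel (535,305). The canister still stands, so I'm handing in.

```bash
python3 -c "
from plant import *
print(job_done())"
```

```text
the job is handed in; nothing more can be done
None
```

I handed the job in at about 49 s; the hand-in returned no verdict. The last checks looked right: knob locked, both cogs and the end cap keyed and seated on the hub, collar flat on the table, and canister standing. While first reaching for the cap the gripper pressed on something in the canister (up to about 58 N vertical at the wrist) before I backed off. I could not confirm whether that counts against the 40 N limit on the gripper's body.

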